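# Release the transport lock of a bench sharpener

### The arm

A 6-joint arm with a two-finger parallel gripper is mounted at the origin on the work surface. World frame = base frame: x ahead of the robot, y to its left, z up, the work surface at z = 0. Lengths are in m, angles in rad, forces in N, time in s.
With the tool pointing down it reaches from about 0.225 to 0.875 m from the base axis. Payload 3.4 kg.
Tool frame: the origin (TCP) lies on the centre line of the jaws, within the pads' length; the fingertips stand 17 mm ahead of it and the grasp point (between the pads) lies 2 mm behind it (nose_length is the distance from the TCP to the fingertips, in m); z points along the fingers, y is the line along which they close (so a half turn about z gives the same grasp; the last joint's range is limited). The gripper opens to 85 mm and grips with 20 to 120 N. Pads are 22 mm wide; open, the fingers measure 114 mm over their backs; the gripper's body (76 mm by 85 mm) begins 54 mm behind the grasp point. The pads swing forward as they close: fully open they stand 13 mm farther back than shut.
Start: joints at [1.015, 0.276, 1.505, -0, 1.361, -0.121], TCP at [0.242, 0.522, 0.248] pointing down, gripper open.
Joint ranges: [-2.89, 2.89], [-0.75, 2.08], [0.22, 2.7], [-1.18, 4.32], [0.11, 2.71], [-2.7, 2.7]. Speed limits (rad/s): [2.57, 2.57, 3.14, 3.14, 3.14, 3.14].

### API

Orientations are given as a unit quaternion [w, x, y, z].
In Python, from rig import get_state, get_image, sign_off, find_in, place_of, nose_length gives the robot as it stands.
- The arm moves only by the tool apply_moves, never from a script. Its argument "deltas" is one flat list of numbers, 5 for each row, row after row: the finger opening in mm, from 0 to 85.4, then the shift along the tool's x, y, z in mm, then the turn about the tool's z in degrees. A call has 1 to 12 rows; each row is the pose to reach, as a shift and turn from the pose commanded when the call began, along the tool's axes at that moment; what a row does not reach only later rows make up. A row lasts 1/12 s, in which the tool goes at most 41.7 mm and 7.16 degrees, less where a joint would pass 70% of its speed; a pose out of reach is approached as far as the arm can. A call with a gripper value outside its range is refused whole. The fingers move at their own pace and stop on an object; "squeeze" is the grip in N (left out, the last holds). Time passes only in rows, so rows that repeat a pose let the fingers close. It gives the time, the measured TCP pose, the force, the opening and the grip force at its end, in the units of the state.
- get_state(): the state, without advancing time (a new reading comes with each control period).
- get_image(name): name is "scene" or "top" or "wrist"; returns a dict with "frame" (384x512x3 uint8, red, green, blue), "K" (3x3 intrinsics, pixels), "position" and "orientation" of the camera in the world. Camera axes: x right, y down, z forward; pixel columns grow to the right and rows downward; lengths in m; the calibration is good to about 2 mm. A picture is of the moment at which its call begins. There is no depth.
- sign_off(): hands the job in; it is judged then, once.
Trained networks look in a picture, given as the dict that the camera call returned (one of the last four; its "shot" number tells which), for a name from the list of things; names that differ only in an ending like _2 or _b are one class to them, and where a whole thing is asked for, a point or a joint stands for the part that bears it (a point fixed in the world has none). Each returns a list of dicts, best first, with "score" (0 to 1); they miss things now and then, are a little off and sometimes report something else, mostly with a low value. They report only what shows in the picture. A call takes as long as a camera call.
- find_in(query, picture): "point" ([column, row] in pixels, amid what is visible of it).
- place_of(query, picture): "point" ([column, row] in pixels: a listed point, or the origin of a listed thing).
The state is a dict: "clock": time; "qpos": joint angles; "qd": joint speeds; "effort": joint torques, N m; "position": TCP position; "ee_rot": TCP orientation; "contact_force": force on the tool from outside, world axes, zero at the start; "moment": the same for the moment, N m; "width": finger opening in m; "gripper_force": force on a finger pad.
Only numpy, scipy, OpenCV 4.12 (cv2) and the standard library are available. Lean on these libraries where they do the work, as an engineer would, in place of code of your own. Each camera call takes 0.05 s, during which the arm holds its last target. There are 200 camera calls.

### The job

Make the sharpener ready for use: push its transport lock along the slot, away from the robot, until it is fully home against its end stop, and leave it there. A packing block may still be standing in the slot and keep the lock from going home; if so, lift it out first or when you meet it. Push gently, never force the lock, and do not disturb the knife clamp, the screwdriver and the chisel lying around it.

Things in the scene. Friction and masses are not known exactly. Their poses are not given: they have to be found in the camera images.
- sharpener: Fixed bench sharpener on a black base plate (x -140 to 120, y -55 to 425, 10 mm thick). Origin: at bench height (z 0) on the centre line of the lock's slot; x along the slot towards the end stop, y towards the machine, z up. Offsets below are in this frame, in mm. The machine, up to 320 high, occupies y +170 to +415. Low recesses at (-100, 70) and (-45, 70) park spares that do not matter.
- slot_end (a point): Middle of the end wall's inner face, where the slot ends, on the slot floor: (80, 0, 10). The slot is open at the top and runs from x -115 to here: floor at z 10, two steel walls with 22 between them, each 8 thick, tops at z 24. The end wall is 10 thick and as high.
- slot_mid (a point): Point on the slot floor, (35, 0, 10). Ahead of the lock, place unknown, is either a grey packing block (upright, 24 along the slot, 16 across, 48 tall, top at z 58, 18 to 35 g) or just a 4 thick grey shim, which the lock passes over and which may stay. The lock pushes a block ahead of it; jammed against the end wall it stops the lock 24 short of home.
- bench_spot (a point): Point on the bench beside the slot, (-30, -165, 0): middle of a clear patch, x -90 to +30, y -210 to -120, where a block can be put down.
- lock_slide: Transport lock. Origin on the slot floor, centre line, under its front face; axes as the sharpener's. Dark steel shoe x -30 to 0, 19 wide, 7 to 24 above the floor; on it an upright grip plate, centre x -15, 12 thick, 24 wide, top 52 above the floor. Slides along x only, about 3 N friction, stays where left. Starts at sharpener x -30 to -10; at its hard end stop its front meets slot_end (x 80).
- knife_jig: To be left alone: small aluminium knife clamp, 75 x 45 x 24 mm, lying on the bench to the right of the slot's far end. Origin at its underside.
- screwdriver: To be left alone: screwdriver, 140 mm long, lying on the base plate between the slot and the machine. Origin at its underside, near its middle.
- chisel: To be left alone: wood chisel lying on the bench, 245 mm long. Origin at its underside, near its middle.

How it is judged:
At the end, for the whole second after the job is handed in: The lock rests at its end stop, within 2 mm, and is still (x of lock_slide in the frame of sharpener above 0.078 m and linear speed of lock_slide below 0.01 m/s); the robot touches nothing.
It fails at once if the lock is forced: the robot presses on it with more than 40 N (contact force between any of the fingers, the arm and lock_slide above 40 N).
It fails at once if a bystander is moved by more than 30 mm (distance of any of knife_jig, screwdriver, chisel from where it was at the start of the episode above 0.03 m).
It also fails if it takes over 64 s, if anything falls off the work surface, if the arm or the gripper's body presses on something with over 40 N, if the wrist force passes 120 N, or if a joint passes its speed limit or range.

## Working session

There is one attempt and no reset: what is moved stays moved. The work goes in short steps, Python scripts to look and compute and a tool call to move; the robot and the scene stay as the last step left them, time stands still between calls to the robot, and variables do not carry over. Pictures are saved under pics/ and viewed, at most 10 in all, crops included, and the job is handed in when it is done.

Besides the shell and the picture viewer there is one more tool, called after "Emit:" by a JSON object that holds its "fn" and its "kwargs". apply_moves: Moves the arm, as the interface text tells. Its arguments: {"type":"object","properties":{"deltas":{"type":"array"},"squeeze":{"type":"number"}},"required":["deltas"]}

```bash
mkdir -p pics
cat > h.py <<'E'
import numpy as np, cv2
from scipy.spatial.transform import Rotation as R
from rig import *
def rot(q): return R.from_quat([q[1],q[2],q[3],q[0]]).as_matrix()
def ray(im,p):
    d=np.linalg.inv(im["K"])@[p[0],p[1],1]; return np.array(im["position"]),rot(im["orientation"])@d
def at_z(im,p,z):
    o,d=ray(im,p); return o+d*(z-o[2])/d[2]
def proj(im,X):
    c=rot(im["orientation"]).T@(np.array(X)-im["position"]); u=im["K"]@c; return u[:2]/u[2]
def save(im,n): cv2.imwrite("pics/"+n,cv2.cvtColor(im["frame"],cv2.COLOR_RGB2BGR))
E
python3 - <<'E'
from h import *
s=get_state(); print(s); print(nose_length if not callable(nose_length) else nose_length())
Z=dict(sharpener=0,slot_end=.01,slot_mid=.01,bench_spot=0,lock_slide=.01,knife_jig=0,screwdriver=.01,chisel=0)
ims=[]
for n in("scene","top"):
    im=get_image(n); ims.append(im); save(im,n+".png"); print(n,im["position"])
    for q,z in Z.items():
        print(q,[(np.round(r["point"]),round(r["score"],2),at_z(im,r["point"],z).round(3)) for r in place_of(q,im)[:2]])
cv2.imwrite("pics/a.png",cv2.cvtColor(np.vstack([i["frame"] for i in ims]),cv2.COLOR_RGB2BGR)[:, :])
E
```

```text
{'clock': 0.0, 'qpos': array([ 1.01500089e+00,  2.76588298e-01,  1.50612757e+00, -2.62371029e-05,
        1.36068007e+00, -1.20987941e-01]), 'qd': array([-2.67307782e-03, -1.15348652e-03, -9.81272781e-04, -5.03683350e-04,
        8.35429972e-05, -1.56475721e-04]), 'effort': array([-1.86695652e-04, -4.16775298e+01, -2.45805931e+01, -3.92038173e-04,
        1.09562755e-02,  4.43771953e-06]), 'position': array([0.24195693, 0.52107451, 0.24744571]), 'ee_rot': array([-2.87218904e-04,  2.15692444e-01,  9.76460935e-01, -8.54769596e-04]), 'contact_force': array([-0.04314195,  0.48639585, -0.88441269]), 'moment': array([ 0.00258358, -0.05574135,  0.04089562]), 'gripper_force': 0.0, 'width': 0.0854927234502361}
0.017
scene [1.08218141 0.31028066 0.62398265]
sharpener [(array([296., 226.]), 0.9, array([ 0.526, -0.031,  0.   ]))]
slot_end [(array([271., 240.]), 0.84, array([ 0.607, -0.043,  0.01 ]))]
slot_mid [(array([283., 232.]), 0.93, array([ 0.569, -0.036,  0.01 ])), (array([206., 141.]), 0.61, array([ 0.408, -0.457,  0.01 ]))]
bench_spot []
lock_slide [(array([298., 220.]), 0.72, array([ 0.
[... 161 characters left out ...]
01 ]))]
chisel [(array([205., 138.]), 0.78, array([ 0.389, -0.482,  0.   ])), (array([268., 242.]), 0.72, array([ 0.61 , -0.049,  0.   ]))]
top [ 0.40233474 -0.16181949  0.98245216]
sharpener [(array([205., 187.]), 0.58, array([ 0.535, -0.037,  0.   ]))]
slot_end [(array([208., 152.]), 0.88, array([ 0.621, -0.044,  0.01 ]))]
slot_mid [(array([204., 170.]), 0.87, array([ 0.577, -0.034,  0.01 ]))]
bench_spot []
lock_slide [(array([199., 194.]), 0.54, array([ 0.518, -0.025,  0.01 ]))]
knife_jig [(array([259., 155.]), 0.93, array([ 0.618, -0.168,  0.   ]))]
screwdriver [(array([156., 185.]), 0.96, array([0.539, 0.08 , 0.01 ]))]
chisel [(array([395., 250.]), 0.6, array([ 0.389, -0.495,  0.   ]))]
```

View pics/scene.png

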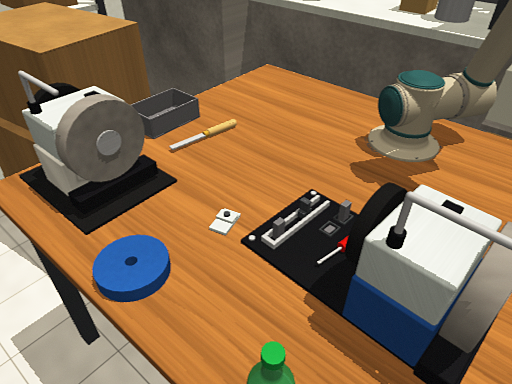

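View pics/top.png

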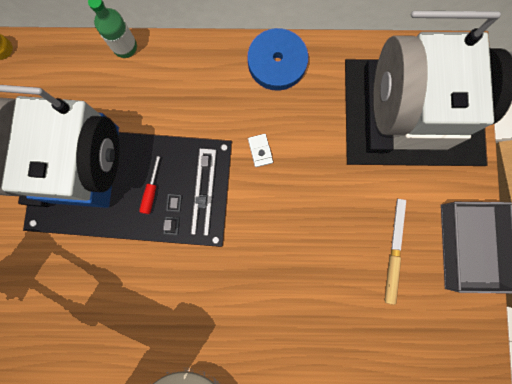

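The top view shows the slot running from (196,235) to its end near (208,150). The lock's grip is at about (203,200), and a block-like thing is at about (206,159), near the end. The spares sit at (173,203) and (168,226). Next I'll fix the slot direction and work out a hover pose.

```bash
cat >> h.py <<'E'
def delta(T,yaw_dir=None,s=None):
    "shift in tool mm to target T and turn (deg) so that tool y is along +-yaw_dir"
    s=s or get_state(); M=rot(s["ee_rot"]); d=M.T@(np.array(T)-s["position"])*1e3
    a=None
    if yaw_dir is not None:
        v=M.T@yaw_dir; a=np.degrees(np.arctan2(-v[0],v[1])); a=(a+90)%180-90
    return d.round(1),a
E
python3 - <<'E'
from h import *
im=get_image("top")
a=at_z(im,(224,245),.01);b=at_z(im,(231,140),.01);u=(b-a)/np.linalg.norm(b-a);print(a,b,np.linalg.norm(b-a),u)
a2=at_z(im,(196,235),.024);b2=at_z(im,(208,150),.024);print(a2,b2,(b2-a2)/np.linalg.norm(b2-a2))
v=np.array([-u[1],u[0],0]); o=b-.12*u+.055*v; print("origin",o,"end",o+.08*u)
print(delta([.545,-.03,.25],v), rot(get_state()["ee_rot"]).round(2))
w=get_image("wrist"); M=rot(get_state()["ee_rot"]); print("cam in tool",M.T@(w["position"]-get_state()["position"]),(M.T@rot(w["orientation"])).round(2),w["K"][0,0])
E
```

```text
[ 0.3967092  -0.08719948  0.01      ] [ 0.65195068 -0.09881119  0.01      ] 0.25550546820199826 [ 0.99896679 -0.04544607  0.        ]
[ 0.41919669 -0.02211476  0.024     ] [ 0.62305065 -0.04475853  0.024     ] [ 9.93887308e-01 -1.10399363e-01  5.41287792e-16]
origin [ 0.5345742  -0.03841449  0.01      ] end [ 0.61449154 -0.04205018  0.01      ]
(array([-506.9, -372.7,   -1.7]), np.float64(-22.306127396777626)) [[-0.91  0.42  0.  ]
 [ 0.42  0.91  0.  ]
 [-0.    0.   -1.  ]]
cam in tool [ 0.08441435 -0.00065886 -0.12555012] [[-0.   -0.95 -0.33]
 [ 1.   -0.   -0.  ]
 [ 0.   -0.33  0.95]] 300.945426744809
```

Emit:
{"fn": "apply_moves", "kwargs": {"deltas": [85, -21, -34, 0, -3, 85, -42, -67, 0, -6, 85, -63, -101, 0, -9, 85, -84, -134, 0, -12, 85, -105, -168, 0, -15, 85, -126, -202, 0, -18, 85, -147, -235, 0, -20, 85, -168, -269, 0, -22, 85, -189, -302, 0, -22, 85, -210, -336, 0, -22, 85, -231, -370, 0, -22, 85, -251, -403, 0, -22]}}

```text
clock: 2.0
position: [0.2998, 0.0486, 0.2487]
ee_rot: [0.001, 0.025, 1.0, -0.0]
contact_force: [2.1, 0.4, 0.7]
width: 0.0851
gripper_force: 0.0
```

Emit:
{"fn": "apply_moves", "kwargs": {"deltas": [85, -39, -12, 5, 0, 85, -78, -24, 10, 0, 85, -117, -36, 15, 0, 85, -156, -48, 20, 0, 85, -195, -60, 25, 0, 85, -234, -72, 30, 0, 85, -234, -72, 30, 0, 85, -234, -72, 30, 0]}}

```text
clock: 2.67
position: [0.5316, -0.0344, 0.2169]
ee_rot: [-0.001, 0.026, 1.0, 0.0]
contact_force: [-1.5, 0.8, -0.7]
width: 0.0851
gripper_force: 0.0
```

Run:
```python
from h import *
im=get_image("wrist"); save(im,"w1.png"); print(get_state()["position"])
Z=dict(sharpener=0,slot_end=.01,slot_mid=.01,lock_slide=.01)
for q,z in Z.items():
    print(q,[(np.round(r["point"]),round(r["score"],2),at_z(im,r["point"],z).round(4)) for r in place_of(q,im)[:2]])
```

```text
[ 0.53000098 -0.03364413  0.21742312]
sharpener [(array([241., 171.]), 0.7, array([ 0.5331, -0.0427,  0.    ]))]
slot_end [(array([247., 236.]), 0.59, array([ 0.6119, -0.0392,  0.01  ]))]
slot_mid [(array([247., 203.]), 0.85, array([ 0.5693, -0.0368,  0.01  ]))]
lock_slide [(array([247., 156.]), 0.72, array([ 0.5134, -0.0341,  0.01  ]))]
```

View pics/w1.png

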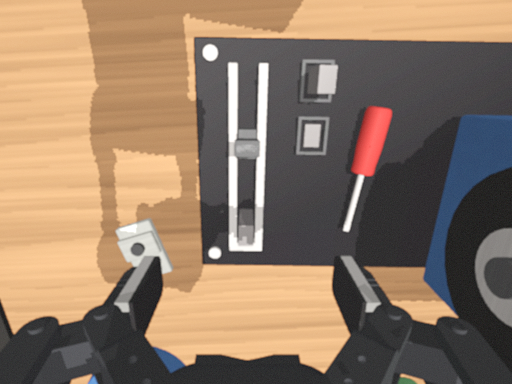

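Run:
```python
from h import *
im=get_image("wrist")
P=lambda p,z:at_z(im,p,z)
lt,lb,rt,rb=[P(p,.024) for p in((228,63),(229,250),(268.5,63),(263,250))]
print(lt,lb,rt,rb); a=(lt+rt)/2;b=(lb+rb)/2;u=(b-a)/np.linalg.norm(b-a);print(a,b,np.linalg.norm(b-a),"u",u)
v=np.array([-u[1],u[0],0]);end=b-.01*u;o=end-.08*u;o[2]=0;print("o",o)
pj=lambda x,y,z:proj(im,o+x*u+y*v+np.array([0,0,z])).round()
for x in(56,80):
  for y in(-8,8):print("blk",x,y,pj(x/1e3,y/1e3,.010),pj(x/1e3,y/1e3,.058),pj(x/1e3,y/1e3,.014))
c=im["frame"][130:260,200:290];cv2.imwrite("pics/c1.png",cv2.cvtColor(cv2.resize(c,None,fx=5,fy=4.6,interpolation=cv2.INTER_CUBIC),cv2.COLOR_RGB2BGR))
```

```text
[ 0.41644651 -0.04654364  0.024     ] [ 0.62207865 -0.0600214   0.024     ] [ 0.41844986 -0.00702274  0.024     ] [ 0.62413524 -0.01925092  0.024     ]
[ 0.41744818 -0.02678319  0.024     ] [ 0.62310695 -0.03963616  0.024     ] 0.20606000320390094 u [ 0.99805279 -0.06237486  0.        ]
o [ 0.53328219 -0.03402242  0.        ]
blk 56 -8 [240. 219.] [239. 237.] [240. 221.]
blk 56 8 [253. 219.] [254. 238.] [253. 221.]
blk 80 -8 [240. 237.] [239. 257.] [240. 239.]
blk 80 8 [253. 237.] [253. 257.] [253. 239.]
```

View pics/c1.png

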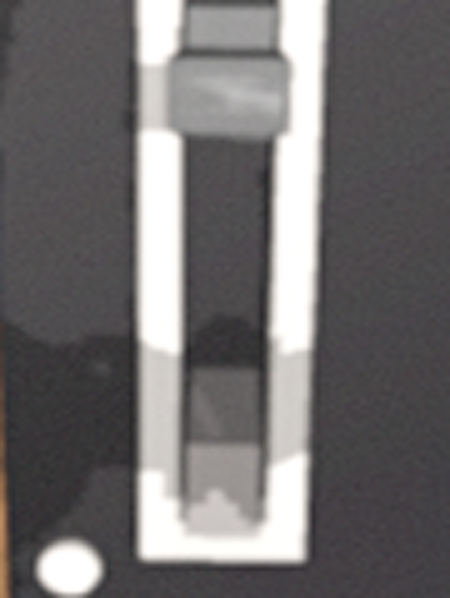

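The crop shows the block standing at x 43–67 in the slot frame, with its top face at rows 226–246. It is tall, so it is a block and not a shim, and it has to be lifted out first.

Emit:
{"fn": "apply_moves", "kwargs": {"deltas": [55, -30, -1, 30, -0.6, 55, -58, -2, 60, -0.6, 55, -58, -2, 95, -0.6, 55, -58, -2, 125, -0.6, 55, -58, -2, 145, -0.6, 55, -58, -2, 160, -0.6, 55, -58, -2, 170, -0.6, 55, -58, -2, 170, -0.6, 55, -58, -2, 170, -0.6], "squeeze": 20}}

```text
clock: 3.72
position: [0.588, -0.0382, 0.0489]
ee_rot: [0.0, 0.02, 1.0, 0.0]
contact_force: [-0.3, 0.6, -0.7]
width: 0.0551
gripper_force: 0.0
```

Run:
```python
from h import *
im=get_image("wrist"); save(im,"w2.png"); s=get_state();print(s["position"],s["contact_force"],s["width"])
```

```text
[ 0.58864946 -0.03839442  0.04954699] [ 0.02212679 -0.09016132 -0.3194734 ] 0.05488880751893299
```

View pics/w2.png

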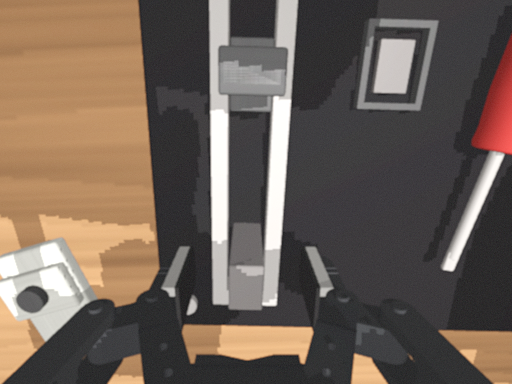

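The jaws straddle the block at (247,265). The pads are at (180,270) and (318,270), so it is centred. I'll lower slightly and close.

Emit:
{"fn": "apply_moves", "kwargs": {"deltas": [55, 0, 0, 3, 1.2, 40, 0, 0, 3, 1.2, 12, 0, 0, 3, 1.2, 12, 0, 0, 3, 1.2, 12, 0, 0, 3, 1.2, 12, 0, 0, 3, 1.2, 12, 0, 0, 3, 1.2, 12, 0, 0, 3, 1.2], "squeeze": 25}}

```text
clock: 4.43
position: [0.5883, -0.0385, 0.0459]
ee_rot: [0.0, 0.031, 1.0, -0.0]
contact_force: [-0.6, 0.0, 5.3]
width: 0.0156
gripper_force: 26.8
```

Emit:
{"fn": "apply_moves", "kwargs": {"deltas": [12, 0, 0, -8, 0, 12, 0, 0, -20, 0, 12, 0, 0, -40, 0, 12, 0, 0, -70, 0, 12, 0, 0, -100, 0, 12, 0, 0, -100, 0]}}

```text
clock: 4.93
position: [0.5916, -0.039, 0.1514]
ee_rot: [0.006, 0.031, 1.0, -0.001]
contact_force: [0.7, 0.5, 0.4]
width: 0.0152
gripper_force: 26.1
```

Run:
```python
from h import *
o=np.array([.5333,-.034,0]);u=np.array([.998,-.0624,0]);v=np.array([.0624,.998,0])
s=get_state();print(s["position"],s["width"],s["gripper_force"],s["contact_force"])
b=o-.03*u-.165*v;print(b)
for z in(.146,.05):print(delta([b[0],b[1],z],v))
im=get_image("wrist")
for q in("lock_slide","knife_jig"):
  print(q,[(np.round(r["point"]),round(r["score"],2),at_z(im,r["point"],.01).round(4)) for r in place_of(q,im)[:2]])
```

```text
[ 0.59162925 -0.03904558  0.15137148] 0.015198220389351752 26.082374453544617 [0.66150003 0.45634112 0.40152391]
[ 0.493064 -0.196798  0.      ]
(array([  88.8, -163.5,    4.6]), np.float64(0.07223004458562343))
(array([  89.9, -163.4,  100.6]), np.float64(0.07223004458562343))
lock_slide [(array([246.,  95.]), 0.9, array([ 0.5108, -0.0354,  0.01  ]))]
knife_jig [(array([122., 225.]), 0.7, array([ 0.6225, -0.1635,  0.01  ]))]
```

Emit:
{"fn": "apply_moves", "kwargs": {"deltas": [12, 20, -30, 0, 0, 12, 40, -65, 0, 0, 12, 60, -100, 0, 0, 12, 80, -135, 0, 0, 12, 89, -163, 20, 0, 12, 89, -163, 50, 0, 12, 89, -163, 80, 0, 12, 89, -163, 95, 0, 12, 89, -163, 104, 0, 12, 89, -163, 104, 0, 12, 89, -163, 104, 0]}}

```text
clock: 6.0
position: [0.4888, -0.1954, 0.0406]
ee_rot: [-0.001, 0.031, 1.0, 0.0]
contact_force: [-0.2, -0.2, -0.7]
width: 0.0158
gripper_force: 26.1
```

Emit:
{"fn": "apply_moves", "kwargs": {"deltas": [12, 0, 0, 2, 0, 12, 0, 0, 4, 0, 12, 0, 0, 4, 0]}}

```text
clock: 6.25
position: [0.4897, -0.1957, 0.0379]
ee_rot: [0.001, 0.03, 1.0, -0.0]
contact_force: [0.1, -0.1, 0.1]
width: 0.0156
gripper_force: 26.1
```

Emit:
{"fn": "apply_moves", "kwargs": {"deltas": [12, 0, 0, 1, 0, 12, 0, 0, 2, 0, 12, 0, 0, 2, 0, 16, 0, 0, 2, 0, 20, 0, 0, 2, 0, 35, 0, 0, 2, 0, 50, 0, 0, 2, 0, 50, 0, 0, -20, 0, 50, 0, 0, -55, 0, 50, 0, 0, -90, 0, 50, 0, 0, -120, 0, 50, 0, 0, -120, 0]}}

```text
clock: 7.25
position: [0.4927, -0.1976, 0.1633]
ee_rot: [0.005, 0.031, 1.0, -0.003]
contact_force: [0.2, -0.8, 0.7]
width: 0.0498
gripper_force: 0.0
```

Run:
```python
from h import *
s=get_state();print(s["position"],s["width"],s["contact_force"])
im=get_image("wrist"); save(im,"w3.png")
o=np.array([.5333,-.034,0]);u=np.array([.998,-.0624,0]);v=np.array([.0624,.998,0])
for q,z in(("lock_slide",.01),("slot_end",.01)):
  print(q,[(np.round(r["point"]),round(r["score"],2),at_z(im,r["point"],z).round(4)) for r in place_of(q,im)[:2]])
```

```text
[ 0.49269537 -0.19760062  0.16334762] 0.04981980699335304 [ 0.24035582 -0.83444173  0.69031559]
lock_slide [(array([415., 190.]), 0.55, array([ 0.5092, -0.0367,  0.01  ]))]
slot_end [(array([400., 279.]), 0.73, array([ 0.6113, -0.0404,  0.01  ]))]
```

View pics/w3.png

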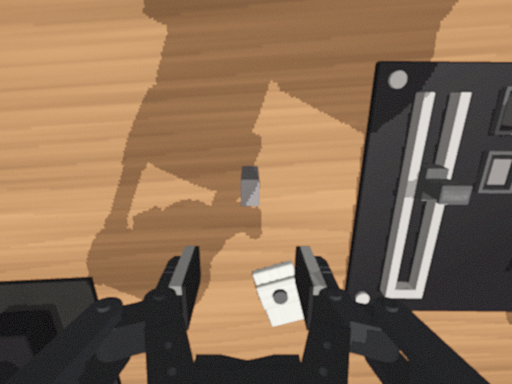

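The block is out and stands on the bench at (250,187). The slot ahead of the lock is clear, and the lock grip is at (455,194). Next I'll go behind the lock with the fingers shut.

Emit:
{"fn": "apply_moves", "kwargs": {"deltas": [20, 14, 40, 0, 0, 0, 28, 80, 0, 0, 0, 42, 120, 0, 0, 0, 54, 160, 0, 0, 0, 54, 166, 25, 0, 0, 54, 166, 55, 0, 0, 54, 166, 80, 0, 0, 54, 166, 80, 0, 0, 54, 166, 80, 0]}}

```text
clock: 8.15
position: [0.4433, -0.0262, 0.0754]
ee_rot: [-0.003, 0.031, 1.0, 0.001]
contact_force: [0.7, -0.1, 0.2]
width: -0.0
gripper_force: 0.0
```

Run:
```python
from h import *
o=np.array([.5333,-.034,0]);u=np.array([.998,-.0624,0]);v=np.array([.0624,.998,0])
s=get_state();print(s["position"],s["width"],s["contact_force"])
im=get_image("wrist"); save(im,"w4.png")
for z in(.01,):
  print([(np.round(r["point"]),round(r["score"],2),at_z(im,r["point"],z).round(4)) for r in place_of("lock_slide",im)[:2]])
for x in(-.085,.048): p=o+x*u;p[2]=.054;print(delta(p,v))
```

```text
[ 0.44333706 -0.02615388  0.07541438] -1.5668333721389214e-05 [ 0.73445107 -0.1057392   0.15665881]
[]
(array([-2.6, -1.6, 23.6]), np.float64(0.04147606091166267))
(array([-135.6,   -1.7,   23.6]), np.float64(0.04147606091166267))
```

View pics/w4.png

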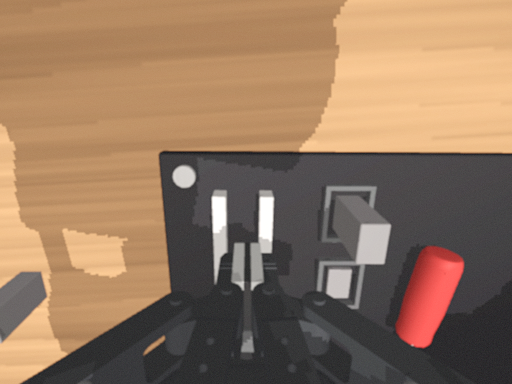

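The shut fingers are centred over the slot at (247,265), behind the lock. I'll descend and approach slowly.

Emit:
{"fn": "apply_moves", "kwargs": {"deltas": [0, 0, -1, 10, 0, 0, 0, -2, 21, 0, 0, -8, -2, 21, 0, 0, -15, -2, 21, 0, 0, -18, -2, 21, 0, 0, -21, -2, 21, 0, 0, -24, -2, 21, 0, 0, -27, -2, 21, 0, 0, -30, -2, 21, 0, 0, -33, -2, 21, 0, 0, -36, -2, 21, 0, 0, -39, -2, 21, 0]}}

```text
clock: 9.25
position: [0.483, -0.0309, 0.0561]
ee_rot: [-0.002, 0.03, 1.0, 0.0]
contact_force: [-3.4, 0.2, 2.3]
width: 0.0
gripper_force: 1.6
```

In contact at about 3 N. Pushing.

Emit:
{"fn": "apply_moves", "kwargs": {"deltas": [0, -4, 0, 0, 0, 0, -8, 0, 0, 0, 0, -12, 0, 0, 0, 0, -16, 0, 0, 0, 0, -20, 0, 0, 0, 0, -24, 0, 0, 0, 0, -28, 0, 0, 0, 0, -32, 0, 0, 0, 0, -36, 0, 0, 0, 0, -40, 0, 0, 0, 0, -44, 0, 0, 0, 0, -48, 0, 0, 0]}}

```text
clock: 10.25
position: [0.5324, -0.0342, 0.0561]
ee_rot: [-0.0, 0.031, 1.0, -0.0]
contact_force: [-2.3, -2.3, -1.0]
width: 0.0003
gripper_force: 1.6
```

Emit:
{"fn": "apply_moves", "kwargs": {"deltas": [0, -3, 0, 0, 0, 0, -6, 0, 0, 0, 0, -9, 0, 0, 0, 0, -12, 0, 0, 0, 0, -15, 0, 0, 0, 0, -18, 0, 0, 0, 0, -21, 0, 0, 0, 0, -24, 0, 0, 0, 0, -27, 0, 0, 0, 0, -30, 0, 0, 0]}}

```text
clock: 11.08
position: [0.5624, -0.0359, 0.0563]
ee_rot: [0.0, 0.031, 1.0, 0.0]
contact_force: [-3.8, -1.9, -1.2]
width: -0.0002
gripper_force: 1.6
```

Run:
```python
from h import *
o=np.array([.5333,-.034,0]);u=np.array([.998,-.0624,0]);v=np.array([.0624,.998,0])
s=get_state();d=s["position"]-o;print(s["position"],s["contact_force"],"tcp in sharpener",d@u,d@v)
im=get_image("scene");save(im,"s2.png")
for n in("scene","top"):
  im=get_image(n)
  for r in place_of("lock_slide",im)[:1]:p=at_z(im,r["point"],.01);print(n,r["score"],p,(p-o)@u)
```

```text
[ 0.5623999  -0.03586962  0.05629809] [-3.80435192 -1.94111557 -1.19779409] tcp in sharpener 0.02915836558995658 -5.004668152250718e-05
scene 0.64 [ 0.59489821 -0.03237294  0.01      ] 0.06137348632545684
```

Consistent with about 19 mm to go. Creeping.

Emit:
{"fn": "apply_moves", "kwargs": {"deltas": [0, -2, 0, 0, 0, 0, -4, 0, 0, 0, 0, -6, 0, 0, 0, 0, -8, 0, 0, 0, 0, -10, 0, 0, 0, 0, -12, 0, 0, 0, 0, -13, 0, 0, 0, 0, -14, 0, 0, 0, 0, -14, 0, 0, 0]}}

```text
clock: 12.08
position: [0.5765, -0.0367, 0.0563]
ee_rot: [0.0, 0.031, 1.0, 0.0]
contact_force: [-2.2, 0.5, 2.1]
width: -0.0003
gripper_force: 1.1
```

Emit:
{"fn": "apply_moves", "kwargs": {"deltas": [0, -0.5, 0, 0, 0, 0, -1, 0, 0, 0, 0, -1.5, 0, 0, 0, 0, -2, 0, 0, 0, 0, -2, 0, 0, 0]}}

```text
clock: 12.5
position: [0.5781, -0.0368, 0.0563]
ee_rot: [0.0, 0.031, 1.0, 0.0]
contact_force: [-2.5, 0.9, 1.8]
width: 0.0
gripper_force: 1.4
```

Emit:
{"fn": "apply_moves", "kwargs": {"deltas": [0, -0.5, 0, 0, 0, 0, -1, 0, 0, 0, 0, -1.5, 0, 0, 0, 0, -1.5, 0, 0, 0]}}

```text
clock: 12.83
position: [0.5797, -0.0369, 0.0563]
ee_rot: [0.0, 0.031, 1.0, 0.0]
contact_force: [-2.7, 1.8, 1.6]
width: -0.0001
gripper_force: 1.4
```

Emit:
{"fn": "apply_moves", "kwargs": {"deltas": [0, -0.5, 0, 0, 0, 0, -1, 0, 0, 0, 0, -1, 0, 0, 0]}}

```text
clock: 13.08
position: [0.5807, -0.037, 0.0562]
ee_rot: [0.0, 0.031, 1.0, 0.0]
contact_force: [-2.7, 0.5, 1.6]
width: 0.0002
gripper_force: 1.4
```

Emit:
{"fn": "apply_moves", "kwargs": {"deltas": [0, -0.5, 0, 0, 0, 0, -1, 0, 0, 0, 0, -1, 0, 0, 0]}}

```text
clock: 13.33
position: [0.5817, -0.0371, 0.0563]
ee_rot: [0.0, 0.031, 1.0, 0.0]
contact_force: [-1.6, 1.2, 2.2]
width: 0.0001
gripper_force: 1.4
```

Emit:
{"fn": "apply_moves", "kwargs": {"deltas": [0, -0.5, 0, 0, 0, 0, -1, 0, 0, 0, 0, -1, 0, 0, 0]}}

```text
clock: 13.58
position: [0.5827, -0.0371, 0.0563]
ee_rot: [0.0, 0.031, 1.0, 0.0]
contact_force: [-2.6, 0.8, 2.4]
width: -0.0001
gripper_force: 1.4
```

Emit:
{"fn": "apply_moves", "kwargs": {"deltas": [0, -0.5, 0, 0, 0, 0, -1, 0, 0, 0, 0, -1, 0, 0, 0]}}

```text
clock: 13.83
position: [0.583, -0.0371, 0.0563]
ee_rot: [-0.001, 0.031, 1.0, 0.0]
contact_force: [-4.9, 0.5, 3.1]
width: -0.0005
gripper_force: 2.3
```

Emit:
{"fn": "apply_moves", "kwargs": {"deltas": [0, -0.5, 0, 0, 0, 0, -1, 0, 0, 0, 0, -1, 0, 0, 0]}}

```text
clock: 14.08
position: [0.583, -0.0371, 0.0563]
ee_rot: [-0.002, 0.031, 1.0, 0.0]
contact_force: [-5.8, 0.0, 4.7]
width: 0.0
gripper_force: 3.3
```

The motion has stopped and the force is rising, at x≈50 where the stop was expected. I'll back off, lift and check.

Emit:
{"fn": "apply_moves", "kwargs": {"deltas": [0, 3, 0, 0, 0, 0, 10, 0, 0, 0, 0, 25, 0, 0, 0, 0, 30, 0, -20, 0, 0, 30, 0, -55, 0, 0, 30, 0, -90, 0, 0, 30, 0, -120, 0, 0, 30, 0, -120, 0]}}

```text
clock: 14.75
position: [0.5596, -0.0363, 0.1832]
ee_rot: [0.008, 0.031, 0.999, -0.001]
contact_force: [1.1, -0.2, 0.1]
width: -0.0
gripper_force: 0.0
```

Run:
```python
from h import *
o=np.array([.5333,-.034,0]);u=np.array([.998,-.0624,0]);v=np.array([.0624,.998,0])
s=get_state();print(s["position"],s["contact_force"])
im=get_image("wrist");print([(r["score"],((at_z(im,r["point"],.01)-o)@u).round(4)) for q in("lock_slide","slot_end") for r in place_of(q,im)[:1]])
c=im["frame"][60:360,120:400];cv2.imwrite("pics/w5.png",cv2.cvtColor(cv2.resize(c,None,fx=2,fy=2),cv2.COLOR_RGB2BGR))
```

```text
[ 0.55956995 -0.03630871  0.18316831] [ 1.12739846 -0.2466331   0.05331692]
[(0.7, np.float64(0.0787)), (0.95, np.float64(0.0826))]
```

View pics/w5.png

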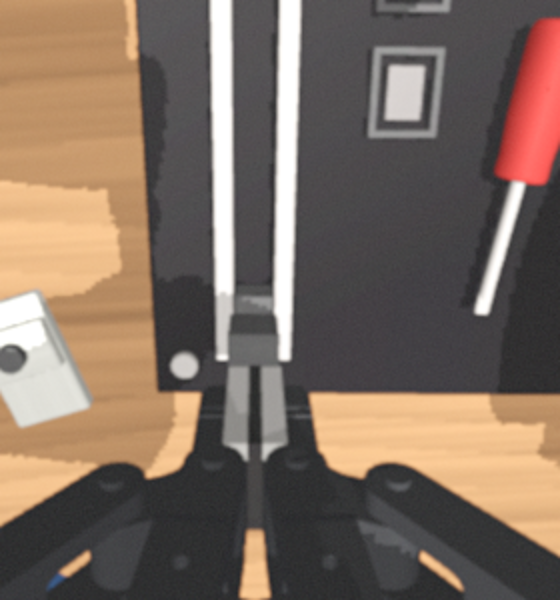

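Run:
```python
from h import *
u=np.array([.998,-.0624,0])
im=get_image("wrist");c=im["frame"][190:250,225:270].astype(int).sum(2)
print("wall cols",im["frame"][225:250,231].sum(1)); print("mid col",im["frame"][196:242,246].astype(int).sum(1))
e=at_z(im,(231,240),.024)@u-.010
for r,z,off in((204,.034,.030),(217,.062,.021)): print(r,at_z(im,(246,r),z)@u+off-e)
```

```text
wall cols [613 617 614 618 617 617 615 613 614 617 614 616 599 594 607 612 604 621
 695 762 765 765 765 731 566]
mid col [226 230 224 224 222 222 215 219 221 226 218 219 218 225 203 216 235 240
 226 204 225 254 316 336 331 325 330 327 334 309 249 210 208 216 210 219
 211 215 212 212 231 275 314 315 323 329]
204 -0.0033519253272871197
217 -0.010897292811406722
```

Run:
```python
from h import *
u=np.array([.998,-.0624,0])
im=get_image("wrist")
c=im["frame"].astype(int).sum(2); w=c[240:256,229:233].mean(1); m=c[210:245,244:249].mean(1).round(); print(w.round(),m)
e=at_z(im,(231,248.7),.024)@u-.010
for r,z,off in((217.3,.034,.030),(225.7,.034,.021),(237,.062,.021)): print(r,at_z(im,(246,r),z)@u+off-e)
```

```text
[574. 570. 567. 579. 655. 718. 724. 722. 724. 722. 670. 431. 180. 148.
 146. 149.] [217. 199. 188. 219. 224. 220. 219. 211. 243. 298. 330. 332. 329. 330.
 329. 336. 328. 296. 221. 210. 208. 210. 212. 212. 206. 211. 208. 210.
 245. 296. 319. 322. 288. 219. 186.]
217.3 0.0004918569726943822
225.7 0.0003327971194851953
237 -0.0015920755311341628
```

Home to within the measuring noise of about 1.5 mm. I'll push once more, slightly firmer, to be sure it sits against the hard stop.

Emit:
{"fn": "apply_moves", "kwargs": {"deltas": [0, 0, 0, 40, 0, 0, 0, 0, 80, 0, 0, 0, 0, 110, 0, 0, 0, 0, 120, 0, 0, -12, 0, 120, 0, 0, -22, 0, 120, 0, 0, -26, 0, 120, 0, 0, -28, 0, 120, 0, 0, -30, 0, 120, 0, 0, -31, 0, 120, 0, 0, -32, 0, 120, 0, 0, -32, 0, 120, 0]}}

```text
clock: 16.0
position: [0.5831, -0.0373, 0.0566]
ee_rot: [-0.003, 0.03, 1.0, -0.0]
contact_force: [-6.6, -0.6, 4.1]
width: 0.0001
gripper_force: 3.5
```

Emit:
{"fn": "apply_moves", "kwargs": {"deltas": [0, -1, 0, 0, 0, 0, -2, 0, 0, 0, 0, -2, 0, 0, 0]}}

```text
clock: 16.25
position: [0.5831, -0.0373, 0.0566]
ee_rot: [-0.005, 0.03, 1.0, -0.0]
contact_force: [-10.2, -0.3, 6.0]
width: 0.0
gripper_force: 5.3
```

It holds at 10 N with no motion, so this is the hard stop. Retreating.

Emit:
{"fn": "apply_moves", "kwargs": {"deltas": [0, 5, 0, 0, 0, 0, 12, 0, 0, 0, 0, 27, 0, 0, 0, 0, 34, 0, -20, 0, 0, 34, 0, -55, 0, 0, 34, 0, -90, 0, 0, 34, 0, -120, 0, 0, 34, 0, -120, 0, 0, 34, 0, -120, 0]}}

```text
clock: 17.0
position: [0.5563, -0.0356, 0.1791]
ee_rot: [0.004, 0.031, 1.0, -0.0]
contact_force: [-0.6, 0.3, -0.6]
width: -0.0001
gripper_force: 0.0
```

Run:
```python
from h import *
s=get_state();print(s["position"],s["contact_force"]);print(sign_off())
```

```text
[ 0.55631009 -0.03558077  0.1791491 ] [-0.63717254  0.27938759 -0.58647326]
the job is handed in; nothing more can be done
None
```

I lifted the packing block out onto the clear bench patch and pushed the lock to its end stop, where it held still at about 10 N; the arm is clear and the job was handed in at about 17 s, with no verdict returned.

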